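# Set the ball dish at the pointer, then show it turned a quarter

## Task

Bring the ball dish in along the bench, its handle in line with the pointer stand's arm, until the round stud on its nose rests right under the pointer's tip, and let it stand there for a second. Then draw it back clear, lift it straight up to about 20 cm above the bench, and only there give it a quarter turn (either way) for inspection, level throughout, with the loose ball staying in the middle of the hollow. Finish while still holding the dish up there, still and level; never touch the pointer stand or the ball, and leave the other things where they lie.

Things in the scene. Friction and masses are not known exactly. Their poses are not given: they have to be found in the camera images.
- ball_dish: Round aluminium dish, 110 mm across and 18 mm high, 0.15 kg, loose on the bench, with a wooden handle block on one side and a short nose with a stud on the other. Origin: centre of its underside; z up; x points from the handle through the middle to the stud. The hollow is a shallow cone (10 degrees, steeper near the rim) whose lowest point is 5 mm above the underside.
- grip (a point): Middle of the wooden handle block, 92 mm behind the dish's centre (dish -x) and 30 mm above its underside. The block is 58 mm long along the dish's x, 14 mm wide along its y, and stands from 6 to 46 mm above the underside; it is pinched across the 14 mm from above. The metal tab under it is 20 mm wide and 8 mm high.
- stud (a point): Centre of the top of the dark round stud, 12 mm across, on the dish's nose: 70 mm ahead of the dish's centre (dish +x), 14 mm above the underside. The nose, 22 mm wide and 8 mm high, ends 83 mm ahead of the centre.
- hollow (a point): Where the ball's centre lies when it is in the middle of the hollow, 15 mm above the dish's underside. Axes as the dish's.
- ball_center (a point): Centre of the loose dark steel ball, 20 mm across, 0.033 kg, which lies in the dish's hollow and is not fastened.
- pointer_stand: Steel pointer stand fixed to the bench: base 80 x 110 x 16 mm (x, y, z), a post up to 160 mm high, and a round arm 122 mm above the bench that runs to the stand's -x. Origin: centre of the base's underside; z up; x runs from the pointer tip's side to the post. When the dish is set under the tip, its x axis points the same way as the stand's x.
- pointer_tip (a point): The pointer's sharp lower end, 110 mm from the stand's origin along its -x, 26 mm above the bench, so 12 mm above the stud's top when the dish stands on the bench. The spindle above it is 8 mm thick.
- tape_measure: Bystander: tape measure, 58 x 77 x 62 mm, loose; origin under its centre.
- small_bin: Bystander: small blue open parts bin, 93 x 71 x 51 mm, loose; origin under its centre.
- masking_tape: Bystander: roll of masking tape lying flat, 96 mm across, 25 mm high, loose; origin under its centre.
- spring_clamp: Bystander: black spring clamp lying flat, 75 x 106 x 20 mm, loose; origin under its centre.
- ball: The same ball (its frame turns as it rolls; use the centre point).
Not all that is in view belongs to the job. There is more than one size of the ball_dish; the job needs the larger.

How it is judged:
By the outcome, as a careful person would: the job done as asked, in the order asked, and still so for the second after the job is handed in, while the arm keeps its last pose, push and grip.
It also fails if it takes over 58 s, if anything falls off the work surface, if the arm or the gripper's body presses on something with over 40 N, if the wrist force passes 120 N, or if a joint passes its speed limit or range.

## Robot

A 6-joint arm with a two-finger parallel gripper is mounted at the origin on a cart in front of the work surface, level with it; the furniture and walls round the work are solid. World frame = base frame: x ahead of the robot, y to its left, z up, the work surface at z = 0. Lengths are in mm, angles in rad, forces in N, time in s.
With the tool pointing down it reaches from about 275 to 1000 mm from the base axis. Payload 8.4 kg.
Tool frame: the origin (TCP) lies midway between the tips of the shut fingers; the grasp point (between the pads) lies 19 mm behind it (r.grip_point_offset is the distance from the TCP to the grasp point, in mm); z points along the fingers, y is the line along which they close (so a half turn about z gives the same grasp; the last joint's range is limited). The gripper opens to 85 mm and grips with 20 to 120 N. Pads are 22 mm wide; open, the fingers measure 114 mm over their backs; the gripper's body (76 mm by 85 mm) begins 54 mm behind the grasp point. The pads swing forward as they close: fully open they stand 13 mm farther back than shut.
Start: joints at [-1.253, 0.353, 1.633, -0, 1.155, -0.002], TCP at [196.484, -593.314, 231.281] pointing down, gripper open.
Joint ranges: [-2.63, 2.63], [-0.92, 2.1], [0.06, 2.66], [-1.3, 4.44], [0, 2.69], [-3.02, 3.02]. Speed limits (rad/s): [2.22, 2.22, 2.79, 3.14, 3.14, 3.14].

## Interface

Orientations are given as [roll, pitch, yaw] about the fixed x, y, z axes, in that order (R = Rz(yaw) Ry(pitch) Rx(roll)).
In Python, from rig import r gives the robot as it stands. The module is installed in compiled form; this text tells all that it offers.
- The arm moves only by the shell command python3 -m creep 'ROWS' [FORCE]. ROWS is text: rows parted by semicolons, each of 7 numbers parted by spaces: the turn, a rotation vector about the tool's x, y, z in degrees, then the shift along the tool's x, y, z in m, then the closure in counts, from 0 (fully open) to 255 (shut). A call has 1 to 8 rows; each row is the pose to reach, as a shift and turn from the pose commanded when the call began, along the tool's axes at that moment; what a row does not reach only later rows make up. A row lasts 1/8 s, in which the tool goes at most 62.5 mm and 10.7 degrees, less where a joint would pass 70% of its speed; a pose out of reach is approached as far as the arm can. A call with a gripper value outside its range is refused whole. The fingers move at their own pace and stop on an object; FORCE is the grip in N (left out, the last holds). Time passes only in rows, so rows that repeat a pose let the fingers close. It gives the time, the measured TCP pose, the force, the opening and the grip force at its end, in the units of the state.
- r.sense(): the state, without advancing time (a new reading comes with each control period).
- r.grab_frame(name): name is "side" or "top" or "wrist"; returns a dict with "img" (400x640x3 uint8, red, green, blue), "range_z" (400x640 float32, mm along the optical axis (not along the pixel's ray), 0 where there is no reading), "K" (3x3 intrinsics, pixels), "world_from_camera" (4x4, takes a point from camera to world coordinates). Camera axes: x right, y up, looking along -z (the intrinsics and any distortion apply to the point x, -y, -z); pixel columns grow to the right and rows downward; lengths in mm; the calibration is good to about 2 mm. A picture is of the moment at which its call begins.
- r.sign_off(): hands the job in; it is judged then, once.
The state is a dict: "clock": time; "qpos": joint angles; "qvel": joint speeds; "joint_efforts": joint torques, N m; "eef_pos": TCP position; "tcp_rot": TCP orientation; "contact_force": force on the tool from outside, world axes, zero at the start; "wrist_torque": the same for the moment, N m; "opening": opening from 0.0 (shut) to 1.0 (fully open); "grasp_force": force on a finger pad.
Only numpy, scipy, OpenCV 4.12 (cv2) and the standard library are available. Lean on these libraries where they do the work, as an engineer would, in place of code of your own. Each camera call takes 0.05 s, during which the arm holds its last target. There are 200 camera calls.

## Working session

There is one attempt and no reset: what is moved stays moved. The work goes in short steps, Python scripts to look and compute and a shell command to move; the robot and the scene stay as the last step left them, time stands still between calls to the robot, and variables do not carry over. Pictures are saved under pics/ and viewed, at most 10 in all, crops included, and the job is handed in when it is done.

```bash
mkdir -p pics; cat > h.py <<'E'
import numpy as np, cv2
from rig import r
def cloud(f):
    K=f["K"];z=f["range_z"];v,u=np.mgrid[0:z.shape[0],0:z.shape[1]]
    p=np.stack([(u-K[0,2])/K[0,0]*z,-(v-K[1,2])/K[1,1]*z,-z,np.ones_like(z)],-1)
    w=(p@f["world_from_camera"].T)[...,:3]; w[z==0]=np.nan
    return w
def save(f,n): cv2.imwrite("pics/"+n,f["img"][...,::-1])
E
python3 - <<'E'
from h import *
for n in("top","side"):
    f=r.grab_frame(n); save(f,n+".png"); np.savez(n+".npz",**f); print(n,f["K"].tolist(),f["world_from_camera"].round(3).tolist(), [k for k in f])
print(r.sense())
E
```

```text
top [[439.07018984684896, 0.0, 323.32230637502886], [0.0, 439.07018984684896, 201.5430345048956], [0.0, 0.0, 1.0]] [[0.012, 0.994, -0.113, 384.439], [-1.0, 0.011, -0.006, 29.235], [-0.004, 0.113, 0.994, 1428.834], [0.0, 0.0, 0.0, 1.0]] ['img', 'range_z', 'K', 'world_from_camera']
side [[395.7622092342865, 0.0, 319.2037991789881], [0.0, 395.7622092342865, 194.8583117681495], [0.0, 0.0, 1.0]] [[-0.849, 0.202, -0.488, 4.392], [-0.528, -0.364, 0.767, 882.604], [-0.023, 0.909, 0.416, 506.147], [0.0, 0.0, 0.0, 1.0]] ['img', 'range_z', 'K', 'world_from_camera']
{'clock': 0.1, 'qpos': array([-1.25339644e+00,  3.53567680e-01,  1.63405555e+00, -1.21290496e-05,
        1.15524765e+00, -2.40849824e-03]), 'qvel': array([-0.00078654, -0.00075693, -0.00375799, -0.00081698, -0.00011218,
       -0.00061793]), 'joint_efforts': array([ 2.11347315e-04, -6.06359124e+01, -3.42818356e+01, -9.50563481e-05,
        3.93084061e-03, -1.38737124e-05]), 'eef_pos': array([ 196.34426887, -592.89410681,  230.64557993]), 'tcp_rot': array([-3.14031441e+00,  8.01191522e-06,  3.19813295e-01]), 'contact_force': array([-0.57529715,  0.49489232, -0.60570705]), 'wrist_torque': array([ 0.00470788, -0.0525473 ,  0.03093475]), 'grasp_force': 0.0, 'opening': 0.9985358737369996}
```

View pics/top.png

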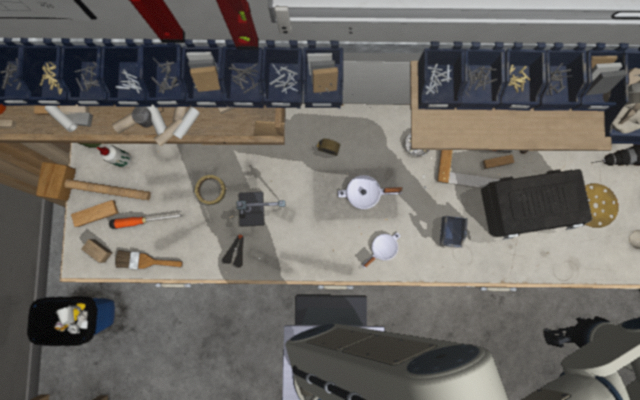

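View pics/side.png

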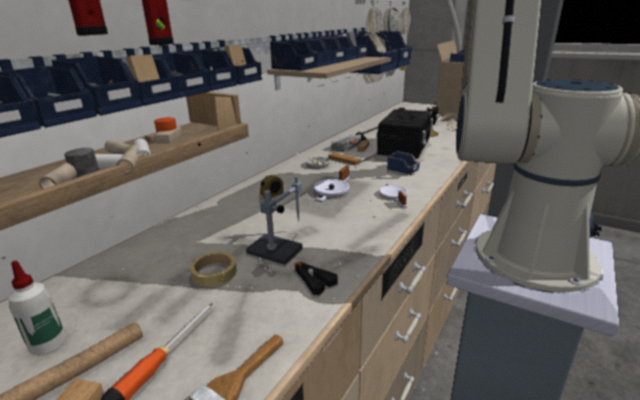

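The top view shows the large dish at px (364,192), its handle at (392,190) and nose at (343,193). The small dish is at (384,246). The stand base is at (250,208) with its arm running right to about (281,204). Stand +x is therefore roughly world +y.

```bash
python3 - <<'E'
from h import *
f=dict(np.load("top.npz")); w=cloud(f); img=f["img"]
def st(n,m):
    p=w[m]; print(n,len(p),np.nanmean(p,0).round(1),np.nanmin(p,0).round(1),np.nanmax(p,0).round(1))
v,u=np.mgrid[0:400,0:640]
def box(a,b,c,d): return (u>=a)&(u<=b)&(v>=c)&(v<=d)
Z=w[...,2]
print("table",np.nanmedian(Z[box(300,330,215,260)]))
D=box(330,405,165,220)
st("handle",D&(Z>35)); 
p=w[D&(Z>35)][:,:2].astype(np.float32); print(cv2.minAreaRect(p))
m=D&(Z>7)&(Z<30)&(u<386); st("dish",m)
print(cv2.minEnclosingCircle(w[m&(u>350)][:,:2].astype(np.float32)))
print(cv2.minEnclosingCircle(w[m&(u<349)][:,:2].astype(np.float32)))
S=box(230,295,160,235)
m=S&(Z>9)&(Z<25)&box(235,266,185,230); st("base",m); print(cv2.minAreaRect(w[m][:,:2].astype(np.float32)))
m=S&(Z>100)&(Z<140); st("arm",m); print(cv2.fitLine(w[m][:,:2].astype(np.float32),cv2.DIST_L2,0,.01,.01).ravel())
m=S&(Z>140); st("post",m)
c=np.hstack([cv2.resize(img[160:240,225:305],None,fx=5,fy=5,interpolation=cv2.INTER_CUBIC),cv2.resize(img[155:235,330:410],None,fx=5,fy=5,interpolation=cv2.INTER_CUBIC)])
cv2.imwrite("pics/crop.png",c[...,::-1])
E
```

```text
table 0.033192970286336276
handle 83 [ 584.4 -184.    44.1] [ 577.7 -212.2   38.5] [ 591.8 -155.6   50.8]
((584.9374389648438, -183.82887268066406), (13.732003211975098, 56.762672424316406), 2.236743688583374)
dish 858 [578.2 -91.1  13.7] [ 487.1 -163.4    7. ] [668.6 -10.3  28.8]
((577.124755859375, -91.68727111816406), 93.53404998779297)
((556.21923828125, -36.28537368774414), 43.85767364501953)
base 649 [518.5 267.   16.1] [465.9 228.    9. ] [574.3 312.9  24.5]
((520.31640625, 270.887451171875), (108.12359619140625, 84.78416442871094), 0.5823333263397217)
arm 244 [518.2 233.1 128.1] [483.  151.3 114.6] [535.6 293.5 139.6]
[ 1.5517664e-01 -9.8788673e-01  5.1817316e+02  2.3314050e+02]
post 32 [521.  249.9 154.6] [509.2 157.9 140.4] [530.3 287.6 164.2]
```

View pics/crop.png

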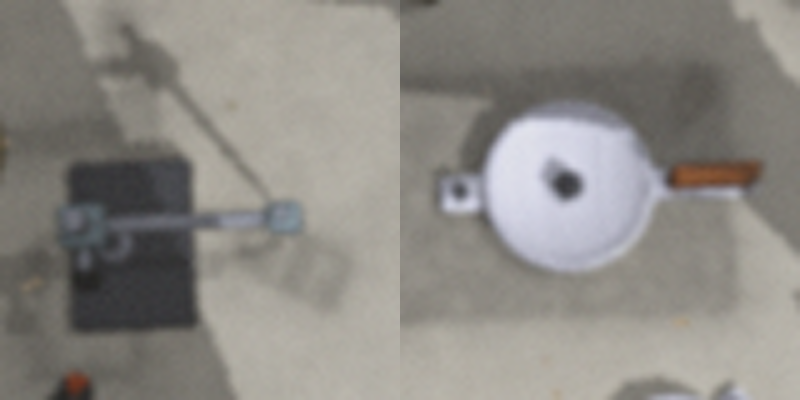

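The left crop shows the base corners at about (68,163), (190,157), (197,325) and (73,330), with the arm running from (80,224) to its end at (285,215). The right crop shows the stud at (460,190), ball at (568,184) and handle top from (670,177) to (760,172). I'll cast those rays onto their known heights.

```bash
cat >> h.py <<'E'
def ray(f,u,v,z):
    K=f["K"];T=f["world_from_camera"];d=T[:3,:3]@np.array([(u-K[0,2])/K[0,0],-(v-K[1,2])/K[1,1],-1]);o=T[:3,3]
    return o+d*(z-o[2])/d[2]
def proj(f,p):
    K=f["K"];T=f["world_from_camera"];c=T[:3,:3].T@(np.asarray(p,float)-T[:3,3])
    return np.array([K[0,0]*c[0]/-c[2]+K[0,2],K[1,1]*-c[1]/-c[2]+K[1,2]])
E
python3 - <<'E'
from h import *
f=dict(np.load("top.npz"));img=f["img"]
L=lambda x,y,z:ray(f,225+x/5-.4,160+y/5-.4,z)
R=lambda x,y,z:ray(f,330+(x-400)/5-.4,155+y/5-.4,z)
c=np.array([L(*p,16) for p in((68,163),(190,157),(197,325),(73,330))]);print("base",c.round(1).tolist(),c.mean(0))
print("rot deg",np.degrees(np.arctan2(*(c[0]-c[1]+c[3]-c[2])[:2])),np.degrees(np.arctan2(*(c[0]-c[3]+c[1]-c[2])[[1,0]])))
a,b=L(80,224,160),L(285,215,140);print("post,tiparm",a,b)
print("stud",R(460,190,14),"ball",R(568,184,15),"handle",R(670,177,46),R(760,172,46))
# dish rim: bright-blue-ish light pixels vs bench
D=img[155:235,330:410].astype(int); m=((D[...,2]-D[...,0])>5).astype(np.uint8)
m=cv2.morphologyEx(m,cv2.MORPH_OPEN,np.ones((13,13)));ys,xs=np.nonzero(m);(x,y),rad=cv2.minEnclosingCircle(np.stack([xs,ys],1).astype(np.float32))
print(len(xs),x+330,y+155,rad,ray(f,x+330,y+155,18))
E
```

```text
base [[572.6, 314.1, 16.0], [577.5, 234.9, 16.0], [468.3, 227.4, 16.0], [464.2, 307.2, 16.0]] [520.63789212 270.90379757  16.        ]
rot deg -3.2264095260779198 3.7845722215328332
post,tiparm [517.73961622 276.88088417 160.        ] [526.56209067 159.72452313 140.        ]
stud [575.35999316 -21.858911    14.        ] ball [579.94385128 -91.93893247  15.        ] handle [ 580.87233199 -154.06654326   46.        ] [ 584.72020225 -211.24057288   46.        ]
776 363.19565200805664 191.67391204833984 17.02351951599121 [578.63296145 -91.66909239  18.        ]
```

Dish yaw is about 93° and stand yaw about 93.5°. The stand origin is near (520.6,270.9), putting the tip near (527,161), and the dish centre is near (579,-92). I'll move to above the handle at (583,-183).

```bash
python3 -m creep '0 0 -9 0.055 -0.030 0.008 0;0 0 -18 0.11 -0.060 0.016 0;0 0 -27 0.165 -0.09 0.024 0;0 0 -36 0.22 -0.12 0.032 0;0 0 -45 0.275 -0.15 0.04 0;0 0 -54 0.33 -0.18 0.048 0;0 0 -63 0.385 -0.21 0.056 0;0 0 -72 0.44 -0.24 0.064 0'
```

```text
clock: 1.1
eef_pos: [536.2, -229.2, 167.6]
tcp_rot: [-3.141, 0.0, 1.582]
contact_force: [0.3, -1.2, -0.2]
opening: 1.0
grasp_force: 0.0
```

```bash
python3 -m creep '0 0 -3 0.035 0.043 0 0;0 0 -3 0.035 0.043 0 0;0 0 -3 0.035 0.043 0 0;0 0 -3 0.035 0.043 0 0'; python3 - <<'E'
from h import *
f=r.grab_frame("wrist"); save(f,"wrist1.png"); np.savez("wrist1.npz",**f); print(f["K"].tolist(),f["world_from_camera"].round(3).tolist()); s=r.sense(); print(s["eef_pos"],s["tcp_rot"])
for p in((582.8,-182.7,46),(579,-92,15),(575,-22,14)): print(proj(f,p))
E
```

```text
clock: 1.6
eef_pos: [576.9, -196.6, 167.8]
tcp_rot: [-3.141, -0.0, 1.627]
contact_force: [0.0, -0.0, -0.4]
opening: 1.001
grasp_force: 0.0
[[328.4196343151474, 0.0, 328.38334396501], [0.0, 328.4196343151474, 205.05734982904278], [0.0, 0.0, 1.0]] [[0.999, -0.053, -0.014, 573.218], [0.055, 0.96, 0.276, -126.747], [-0.001, -0.277, 0.961, 309.661], [0.0, 0.0, 0.0, 1.0]]
[ 577.00086913 -196.65942614  167.95424961] [-3.14112842e+00 -6.40608513e-05  1.62707351e+00]
[336.60846048 182.15084765]
[337.89396662  67.55670304]
[338.36445365 -29.44213553]
```

View pics/wrist1.png

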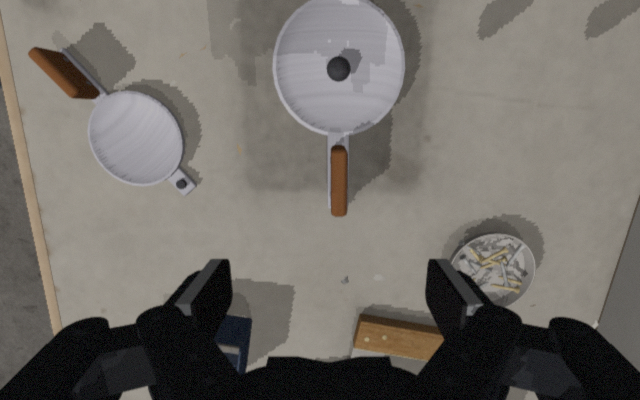

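The wrist view shows the handle at about (339,182), the ball at (339,68) and the dish rim centred near (339,65), all matching the estimates. I'll refine the handle pose.

```bash
python3 - <<'E'
from h import *
f=dict(np.load("wrist1.npz")); w=cloud(f); i=f["img"].astype(int)
v,u=np.mgrid[0:400,0:640]; m=(u>310)&(u<370)&(v>135)&(v<225)&(i[...,0]-i[...,2]>40)&(abs(w[...,2]-46)<4)
print(m.sum()); q=np.array([ray(f,a,b,46)[:2] for b,a in zip(*np.nonzero(m))],np.float32); print(cv2.minAreaRect(q),q.mean(0),np.median(w[m],0)); l=cv2.fitLine(q,cv2.DIST_L2,0,.01,.01).ravel();print(l,np.degrees(np.arctan2(l[1],l[0])))
D=(v<138)&(u>260)&(u<420)&(w[...,2]>14.5)&(w[...,2]<22); 
m=D.astype(np.uint8); p=np.argwhere(m)[:,::-1]; q=np.array([ray(f,a,b,18)[:2] for a,b in p],np.float32); h=cv2.convexHull(q)[:,0]
from scipy.optimize import least_squares
print("rim",least_squares(lambda c:np.hypot(*(h-c[:2]).T)-c[2],[579,-92,55],loss="soft_l1").x)
print("ball",ray(f,339,68,15))
S=(u<210)&(u>20)&(v>40)&(v<200)&(w[...,2]>8)&(w[...,2]<60)
print("small dish",np.nanmin(w[S],0),np.nanmax(w[S],0))
E
```

```text
965
((584.4098510742188, -183.27288818359375), (12.335551261901855, 55.17762756347656), 3.2584776878356934) [ 584.3057 -182.9458] [ 584.31506519 -182.71361445   44.96781285]
[ 5.1957402e-02 -9.9864930e-01  5.8430573e+02 -1.8294579e+02] -87.02171
rim [579.29070064 -93.31980003  54.47714202]
ball [579.94196182 -92.29218826  15.        ]
small dish [ 338.50207518 -205.14321831    8.00061649] [444.40844203 -91.74006547  36.13231385]
```

```bash
python3 -m creep '0 0 0.2 0.0133 0.0081 0.01 0;0 0 0.2 0.0133 0.0081 0.04 0;0 0 0.2 0.0133 0.0081 0.08 0;0 0 0.2 0.0133 0.0081 0.12 60;0 0 0.2 0.0133 0.0081 0.145 100;0 0 0.2 0.0133 0.0081 0.154 120;0 0 0.2 0.0133 0.0081 0.154 120;0 0 0.2 0.0133 0.0081 0.154 120' 40
```

```text
clock: 2.65
eef_pos: [586.1, -182.2, 15.0]
tcp_rot: [3.14, 0.001, 1.625]
contact_force: [-0.7, -0.1, 0.6]
opening: 0.534
grasp_force: 0.0
```

```bash
python3 -m creep '0 0 0 0 -0.0015 0.001 150;0 0 0 0 -0.0015 0.001 170;0 0 0 0 -0.0015 0.001 190;0 0 0 0 -0.0015 0.001 210;0 0 0 0 -0.0015 0.001 230;0 0 0 0 -0.0015 0.001 255;0 0 0 0 -0.0015 0.001 255;0 0 0 0 -0.0015 0.001 255' 40; python3 -m creep '0 0 0 0 0 0 255;0 0 0 0 0 0 255' 80
python3 - <<'E'
from h import *
f=r.grab_frame("wrist"); save(f,"wrist2.png"); np.savez("wrist2.npz",**f); print(r.sense()["eef_pos"])
E
```

```text
clock: 3.65
eef_pos: [584.1, -182.2, 13.2]
tcp_rot: [3.141, 0.0, 1.625]
contact_force: [-0.6, 0.0, 6.3]
opening: 0.159
grasp_force: 39.8
clock: 3.9
eef_pos: [584.1, -182.2, 13.3]
tcp_rot: [3.141, 0.0, 1.625]
contact_force: [-0.5, 0.3, 6.3]
opening: 0.154
grasp_force: 78.5
[ 584.09887193 -182.15519036   13.30153428]
```

View pics/wrist2.png

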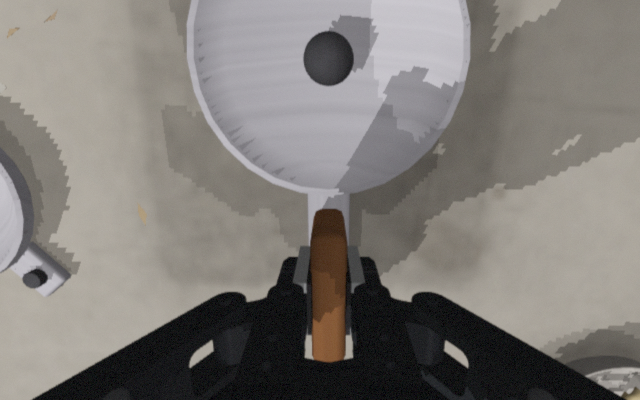

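The handle is gripped and the ball sits in the middle. I'll slide gently sideways onto the arm's line, easing off the downward press.

```bash
python3 -m creep '0 0 0 0 0 -0.0006 255;0 0 0 0.002 -0.0008 -0.0006 255;0 0 0 0.006 -0.0024 -0.0006 255;0 0 0 0.012 -0.0047 -0.0006 255;0 0 0 0.018 -0.0071 -0.0006 255;0 0 0 0.024 -0.0095 -0.0006 255;0 0 0 0.030 -0.0118 -0.0006 255;0 0 0 0.036 -0.0142 -0.0006 255' 80;
```

```text
clock: 4.95
eef_pos: [567.3, -146.4, 13.5]
tcp_rot: [-3.141, -0.0, 1.625]
contact_force: [-0.2, -0.9, -1.2]
opening: 0.152
grasp_force: 77.9
```

```bash
python3 -m creep '0 0 0 0.007 -0.0028 0.0003 255;0 0 0 0.015 -0.0059 0.0003 255;0 0 0 0.024 -0.0095 0.0003 255;0 0 0 0.033 -0.013 0.0003 255;0 0 0 0.042 -0.0166 0.0003 255;0 0 0 0.049 -0.0193 0.0003 255;0 0 0 0.054 -0.0213 0.0003 255;0 0 0 0.0565 -0.0223 0.0003 255' 
python3 -m creep '0 0 0 0 0 0 255;0 0 0 0 0 0 255'
python3 - <<'E'
from h import *
f=r.grab_frame("wrist"); np.savez("wrist3.npz",**f); g=r.grab_frame("side"); np.savez("side3.npz",**g); t=r.grab_frame("top"); np.savez("top3.npz",**t)
for n,F in(("side",g),("top",t)):print(n,proj(F,(527.3,161.1,26)),proj(F,(531.6,91.2,14)))
a=cv2.resize(f["img"],(400,250)); 
S=cv2.resize(g["img"][140:260,230:350],(400,400),interpolation=cv2.INTER_CUBIC)
T=cv2.resize(t["img"][150:250,230:350],(400,333),interpolation=cv2.INTER_CUBIC)
c=np.zeros((600,800,3),np.uint8);c[:250,:400]=a;c[:400,400:]=S;c[255:588,:400]=T
cv2.imwrite("pics/m3.png",c[...,::-1])
E
```

```text
clock: 5.95
eef_pos: [542.2, -91.4, 13.3]
tcp_rot: [3.142, 0.0, 1.625]
contact_force: [-0.2, -0.5, -0.5]
opening: 0.15
grasp_force: 78.2
clock: 6.2
eef_pos: [542.3, -91.7, 13.3]
tcp_rot: [-3.141, -0.0, 1.625]
contact_force: [0.3, 1.5, 1.2]
opening: 0.151
grasp_force: 78.3
side [298.64350076 221.43893898] [312.21290497 214.21639314]
top [284.67932175 206.29568107] [306.60756849 205.59831212]
```

View pics/m3.png

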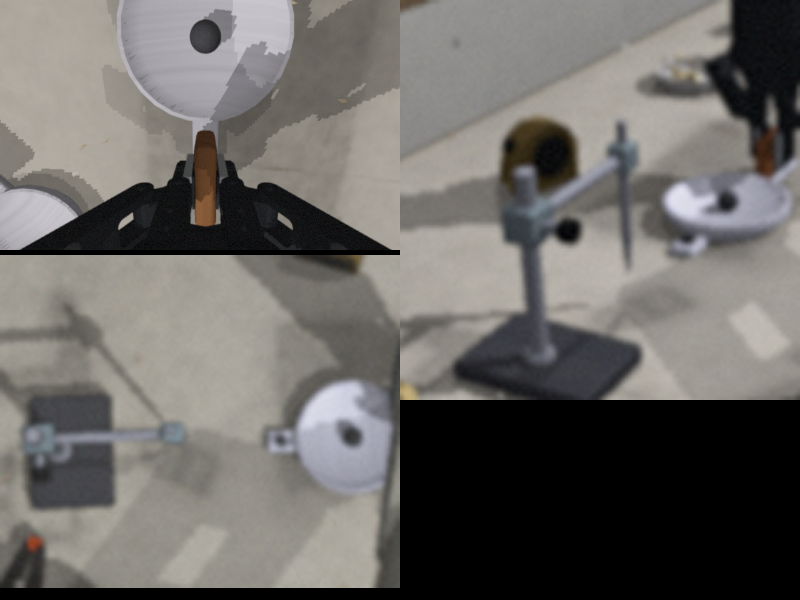

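The side view puts the tip at about px (298.3,220.7), against a prediction of (298.6,221.4), and the stud at (316,212). The top view puts the stud at (313.8,205.4). The ball is still central. I'll refine the tip and yaw at sub-pixel level.

```bash
python3 - <<'E'
from h import *
t=dict(np.load("top3.npz")); g=dict(np.load("side3.npz"))
G=cv2.GaussianBlur(t["img"].mean(2),(0,0),.7)
def edge(rng,lo,hi,vert,z):
    P=[]
    for k in rng:
        l=G[k,lo:hi] if vert else G[lo:hi,k]
        d=np.abs(np.diff(l)); i=d.argmax(); s=slice(max(i-2,0),i+3); x=lo+.5+(np.arange(len(d))[s]*d[s]).sum()/d[s].sum()
        P.append(ray(t,*( (x,k) if vert else (k,x)),z)[:2])
    P=np.array(P,np.float32); l=cv2.fitLine(P,cv2.DIST_HUBER,0,.01,.01).ravel(); return l
for n,a in {"right":(range(212,224),255,273,1,16),"left":(range(196,222),230,246,1,16),"top":(range(244,260),184,200,0,16),"bot":(range(244,260),218,234,0,16)}.items():
    l=edge(*a); print(n,l.round(3),np.degrees(np.arctan2(l[1],l[0])))
# arm: centroid of blob across columns between post and end, at z 122
P=[]
for u in range(250,278):
    l=w=None; c=G[196:214,u]; 
    e=np.diff(c); P.append((u,196.5+e.argmax(),196.5+e.argmin()))
P=np.array(P);mid=P[:,1:].mean(1); q=np.array([ray(t,u,m,122)[:2] for u,m in zip(P[:,0],mid)],np.float32)
l=cv2.fitLine(q,cv2.DIST_HUBER,0,.01,.01).ravel();print("arm",l,np.degrees(np.arctan2(l[1],l[0])),mid.round(1))
print("stud top",ray(t,313.6,205.2,14),"exp 533.5 70.1; side",ray(g,316.1,212.3,14),"tip side",ray(g,298.4,220.8,26))
s=cv2.resize(g["img"][195:235,280:335],None,fx=14,fy=14,interpolation=cv2.INTER_CUBIC); cv2.imwrite("pics/tip.png",s[...,::-1])
E
```

```text
right [9.98000e-01 6.90000e-02 4.91549e+02 2.28517e+02] 3.9811344
left [9.97000e-01 8.10000e-02 5.21741e+02 3.16468e+02] 4.651412
top [ 1.10000e-01 -9.94000e-01  5.85301e+02  2.71802e+02] -83.668686
bot [ 6.60000e-02 -9.98000e-01  4.64690e+02  2.64357e+02] -86.20638
arm [ 1.3810515e-01 -9.9041760e-01  5.2489301e+02  2.2455785e+02] -82.06178 [207.  204.5 204.5 204.5 204.  204.  204.  204.  204.  204.  204.  204.
 204.  204.  202.  202.5 202.5 202.5 202.5 202.5 207.  207.  207.  206.
 198.5 198.5 200.  203.5]
stud top [533.15461224  68.55997907  14.        ] exp 533.5 70.1; side [528.48874803  76.45030916  14.        ] tip side [529.79123182 158.5810246   26.        ]
```

View pics/tip.png

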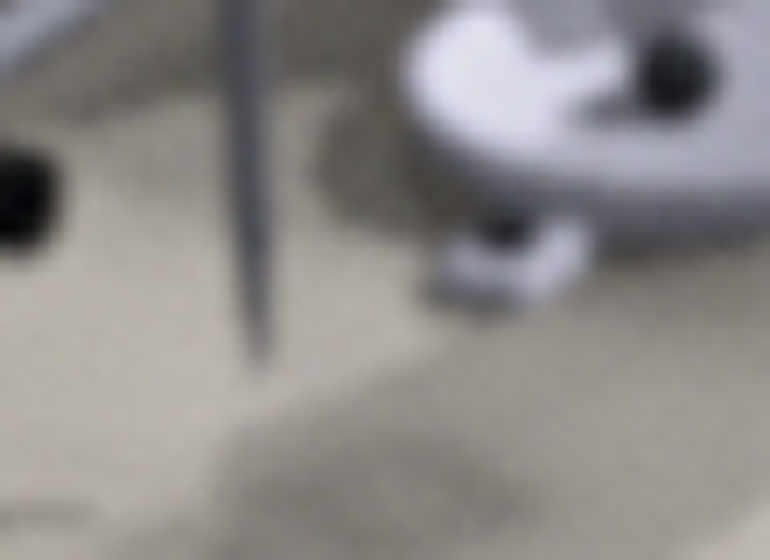

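```bash
python3 - <<'E'
from h import *
g=dict(np.load("side3.npz"));t=dict(np.load("top3.npz"))
e=proj(g,(533.5,70.1,14)); b=np.array([315.6,210.6])-e; print("stud exp",e,"bias",b)
be=proj(g,(537.3,0,15)); print("ball exp",be,"seen",280+678/14-.5,195+73/14-.5)
for v in(220.4,221.): print("tip raw",ray(g,298.2,v,26),"corr",ray(g,298.2-b[0],v-b[1],26))
print("stud top cam exp",proj(t,(533.5,70.1,14)),"ball",proj(t,(537.3,0,15)),"seen",230+352*.3,150+182*.3)
# depth of spindle/arm-end in side cam
w=cloud(g); v,u=np.mgrid[0:400,0:640]; m=(u>=295)&(u<=300)&(v>200)&(v<218)&(w[...,2]>40)&(w[...,1]>120)&(w[...,1]<200); print("spindle",m.sum(),np.median(w[m],0))
w=cloud(t); m=(u>=278)&(u<=286)&(v>196)&(v<212)&(w[...,2]>110); print("armend",m.sum(),np.median(w[m],0),w[m].min(0),w[m].max(0))
E
```

```text
stud exp [315.79160668 210.97020724] bias [-0.19160668 -0.37020724]
ball exp [327.65443207 200.75308943] seen 327.92857142857144 199.71428571428572
tip raw [531.46523137 157.05615167  26.        ] corr [529.90115863 158.45944827  26.        ]
tip raw [529.62621099 159.71944497  26.        ] corr [528.06999563 161.11385802  26.        ]
stud top cam exp [313.12638295 205.08864694] ball [334.7771284  204.13340444] seen 335.6 204.6
spindle 52 [525.39834448 163.74701422  66.92154649]
armend 49 [525.9779797  160.52872655 133.586895  ] [518.41287833 151.09318142 112.90480935] [535.88239422 171.63250549 151.7505995 ]
```

The estimates put the tip at about (527.5,161) with stand yaw 93.7°, which makes the final grip point (537.9,-0.7). I'll bring it in along that line.

```bash
python3 -m creep '0 0 -0.3 0 0.0008 0 255;0 0 -0.6 0.001 0.0015 0 255;0 0 -0.6 0.004 0.0015 0 255;0 0 -0.6 0.009 0.0014 0 255;0 0 -0.6 0.016 0.0013 0 255;0 0 -0.6 0.023 0.0012 0 255;0 0 -0.6 0.030 0.0012 0 255;0 0 -0.6 0.037 0.0011 0 255'
python3 -m creep '0 0 0 0.007 0 0 255;0 0 0 0.014 0 0 255;0 0 0 0.021 0 0 255;0 0 0 0.028 0 0 255;0 0 0 0.035 0 0 255;0 0 0 0.042 0 0 255;0 0 0 0.047 0 0 255;0 0 0 0.050 0 0 255'
```

```text
clock: 7.35
eef_pos: [541.4, -54.1, 13.3]
tcp_rot: [3.141, 0.0, 1.636]
contact_force: [-0.0, -1.5, 1.3]
opening: 0.149
grasp_force: 78.4
clock: 8.35
eef_pos: [538.1, -4.5, 13.3]
tcp_rot: [3.142, 0.0, 1.636]
contact_force: [0.4, -2.1, 1.5]
opening: 0.155
grasp_force: 78.6
```

```bash
python3 -m creep '0 0 0 0.002 0 0 255;0 0 0 0.0035 0 0 255;0 0 0 0.004 0 0 255;0 0 0 0.004 0 0 255'
python3 - <<'E'
from h import *
g=r.grab_frame("side"); np.savez("side4.npz",**g); t=r.grab_frame("top"); np.savez("top4.npz",**t)
s=r.sense(); p=s["eef_pos"];y=s["tcp_rot"][2]; st=p+162*np.array([np.cos(y),np.sin(y),0]);st[2]=14
print(p,y,st,"side stud",proj(g,st),"tip z26",proj(g,st+[0,0,12]),"top",proj(t,st))
c=np.zeros((600,800,3),np.uint8)
S=cv2.resize(g["img"][195:235,280:335],(770,560),interpolation=cv2.INTER_CUBIC);c[:560,:770]=S
cv2.imwrite("pics/m4.png",c[...,::-1])
E
```

```text
clock: 8.85
eef_pos: [537.9, -0.8, 13.3]
tcp_rot: [3.141, -0.0, 1.636]
contact_force: [0.2, -1.5, 2.9]
opening: 0.151
grasp_force: 78.6
[537.9122155   -0.8178936   13.27005777] 1.635667115002946 [527.410517   160.84136017  14.        ] side stud [298.87252568 225.5139861 ] tip z26 [298.66537487 221.38654222] top [285.09957303 206.64176228]
```

View pics/m4.png

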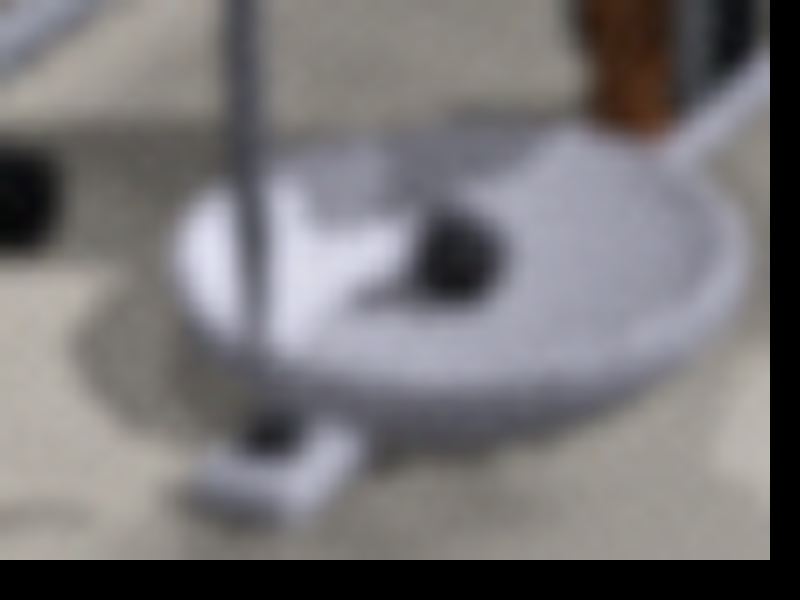

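The side view shows the stud at crop (272,428) directly below the tip at (262,364). The tip is about 1 mm off toward world +x. I'll nudge by that amount and stand.

```bash
python3 -m creep '0 0 0 0.0003 0.0009 0 255;0 0 0 0.0003 0.0009 0 255;0 0 0 0.0003 0.0009 0 255;0 0 0 0.0003 0.0009 0 255;0 0 0 0.0003 0.0009 0 255;0 0 0 0.0003 0.0009 0 255;0 0 0 0.0003 0.0009 0 255;0 0 0 0.0003 0.0009 0 255'; python3 -m creep '0 0 0 0 0 0 255;0 0 0 0 0 0 255;0 0 0 0 0 0 255;0 0 0 0 0 0 255;0 0 0 0 0 0 255;0 0 0 0 0 0 255'
python3 -m creep '0 0 0 -0.001 0 0 255;0 0 0 -0.004 0 0 255;0 0 0 -0.009 0 0 255;0 0 0 -0.016 0 0 255;0 0 0 -0.023 0 0 255;0 0 0 -0.030 0 0 255;0 0 0 -0.037 0 0 255;0 0 0 -0.044 0 0 255'
python3 -m creep '0 0 0 -0.007 0 0 255;0 0 0 -0.014 0 0 255;0 0 0 -0.021 0 0 255;0 0 0 -0.028 0 0 255;0 0 0 -0.035 0 0 255;0 0 0 -0.042 0 0 255;0 0 0 -0.049 0 0 255;0 0 0 -0.056 0 0 255'
python3 -m creep '0 0 0 -0.007 0 0 255;0 0 0 -0.014 0 0 255;0 0 0 -0.021 0 0 255;0 0 0 -0.027 0 0 255;0 0 0 -0.031 0 0 255;0 0 0 -0.033 0 0 255;0 0 0 -0.033 0 0 255;0 0 0 -0.033 0 0 255' 100
```

```text
clock: 9.95
eef_pos: [538.1, -0.6, 13.3]
tcp_rot: [-3.14, 0.0, 1.636]
contact_force: [-2.3, -3.1, 5.7]
opening: 0.15
grasp_force: 79.1
clock: 10.7
eef_pos: [538.2, -0.6, 13.3]
tcp_rot: [-3.14, 0.0, 1.636]
contact_force: [-2.3, -2.3, 5.9]
opening: 0.153
grasp_force: 79.1
clock: 11.7
eef_pos: [541.6, -44.9, 13.3]
tcp_rot: [-3.142, -0.0, 1.636]
contact_force: [0.0, 3.7, 5.2]
opening: 0.156
grasp_force: 78.9
clock: 12.7
eef_pos: [545.1, -100.6, 13.3]
tcp_rot: [-3.141, -0.0, 1.636]
contact_force: [-1.0, 3.3, 6.6]
opening: 0.154
grasp_force: 79.0
clock: 13.7
eef_pos: [547.3, -133.7, 13.3]
tcp_rot: [-3.142, 0.0, 1.636]
contact_force: [-0.7, 1.4, 5.1]
opening: 0.151
grasp_force: 97.6
```

```bash
python3 -m creep '0 0 0 0 0 -0.001 255;0 0 0 0 0 -0.003 255;0 0 0 0 0 -0.006 255;0 0 0 0 0 -0.011 255;0 0 0 0 0 -0.018 255;0 0 0 0 0 -0.025 255;0 0 0 0 0 -0.030 255;0 0 0 0 0 -0.032 255'
python3 - <<'E'
from h import *
f=r.grab_frame("wrist"); save(f,"wrist5.png"); w=cloud(f); s=r.sense(); print(s["eef_pos"],s["contact_force"])
v,u=np.mgrid[0:400,0:640]
p=s["eef_pos"];y=s["tcp_rot"][2];X=np.array([np.cos(y),np.sin(y)]);d=w[...,:2]-p[:2];a=d@X;b=d@np.array([-X[1],X[0]])
rr=np.hypot(a-92,b); m=(rr>49)&(rr<57)&(w[...,2]>35)&(w[...,2]<75); P=w[m]; A=np.c_[a[m]-92,b[m],np.ones(m.sum())]
print(m.sum(),np.linalg.lstsq(A,P[:,2],rcond=None)[0])
h=(abs(b)<6)&(a>5)&(a<28)&(w[...,2]>60); print("handle slope",np.polyfit(a[h],w[...,2][h],1) if h.sum()>9 else h.sum())
g=r.grab_frame("side"); c=cv2.resize(g["img"][140:240,290:420],(780,600),interpolation=cv2.INTER_CUBIC); cv2.imwrite("pics/m5.png",c[...,::-1])
E
```

```text
clock: 14.7
eef_pos: [547.6, -133.2, 45.8]
tcp_rot: [3.141, 0.0, 1.636]
contact_force: [-1.3, 0.2, -2.0]
opening: 0.148
grasp_force: 97.6
[ 547.59482155 -133.20709743   45.75174145] [ 0.89716576  0.41153357 -2.72488749]
8971 [6.51378838e-03 2.83868449e-04 4.92879593e+01]
handle slope [ -2.71027822 138.91126619]
```

View pics/wrist5.png

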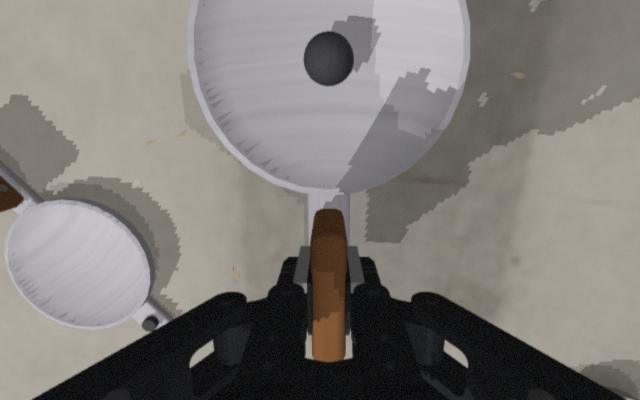

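The dish hangs level, with rim tilt about 0.4°, and the ball is centred at (329,58). I'll lift the rest of the way.

```bash
python3 -m creep '0 0 0 0 0 -0.002 255;0 0 0 0 0 -0.007 255;0 0 0 0 0 -0.014 255;0 0 0 0 0 -0.023 255;0 0 0 0 0 -0.032 255;0 0 0 0 0 -0.041 255;0 0 0 0 0 -0.050 255;0 0 0 0 0 -0.059 255';python3 -m creep '0 0 0 0 0 -0.009 255;0 0 0 0 0 -0.018 255;0 0 0 0 0 -0.027 255;0 0 0 0 0 -0.036 255;0 0 0 0 0 -0.045 255;0 0 0 0 0 -0.054 255;0 0 0 0 0 -0.063 255;0 0 0 0 0 -0.072 255';python3 -m creep '0 0 0 0 0 -0.009 255;0 0 0 0 0 -0.018 255;0 0 0 0 0 -0.026 255;0 0 0 0 0 -0.032 255;0 0 0 0 0 -0.036 255;0 0 0 0 0 -0.038 255;0 0 0 0 0 -0.038 255;0 0 0 0 0 -0.038 255'; python3 -m creep '0 0 -0.3 0 0 0 255;0 0 -1 0 0 0 255;0 0 -2 0 0 0 255;0 0 -3.5 0 0 0 255;0 0 -5.5 0 0 0 255;0 0 -7.7 0 0 0 255;0 0 -10 0 0 0 255;0 0 -12.3 0 0 0 255'
```

```text
clock: 15.8
eef_pos: [547.4, -133.1, 104.9]
tcp_rot: [3.141, 0.0, 1.636]
contact_force: [-0.9, -1.0, -1.8]
opening: 0.148
grasp_force: 97.6
clock: 16.8
eef_pos: [547.4, -133.1, 176.9]
tcp_rot: [3.142, -0.0, 1.636]
contact_force: [0.3, 0.4, -2.5]
opening: 0.147
grasp_force: 97.6
clock: 17.8
eef_pos: [547.2, -133.2, 214.0]
tcp_rot: [-3.141, -0.0, 1.636]
contact_force: [-0.6, 0.8, -2.4]
opening: 0.149
grasp_force: 97.6
clock: 18.8
eef_pos: [547.4, -133.2, 214.3]
tcp_rot: [3.142, 0.0, 1.853]
contact_force: [0.3, 0.6, -2.5]
opening: 0.148
grasp_force: 97.6
```

```bash
python3 -m creep '0 0 -2.4 0 0 0 255;0 0 -4.8 0 0 0 255;0 0 -7.2 0 0 0 255;0 0 -9.6 0 0 0 255;0 0 -12 0 0 0 255;0 0 -14.4 0 0 0 255;0 0 -16.8 0 0 0 255;0 0 -19.2 0 0 0 255';python3 -m creep '0 0 -2.4 0 0 0 255;0 0 -4.8 0 0 0 255;0 0 -7.2 0 0 0 255;0 0 -9.6 0 0 0 255;0 0 -12 0 0 0 255;0 0 -14.4 0 0 0 255;0 0 -16.8 0 0 0 255;0 0 -19.2 0 0 0 255';python3 -m creep '0 0 -2.4 0 0 0 255;0 0 -4.8 0 0 0 255;0 0 -7.2 0 0 0 255;0 0 -9.6 0 0 0 255;0 0 -12 0 0 0 255;0 0 -14.4 0 0 0 255;0 0 -16.8 0 0 0 255;0 0 -19.2 0 0 0 255';python3 -m creep '0 0 -2.4 0 0 0 255;0 0 -4.8 0 0 0 255;0 0 -7.2 0 0 0 255;0 0 -9.6 0 0 0 255;0 0 -12 0 0 0 255;0 0 -14.3 0 0 0 255;0 0 -16.1 0 0 0 255;0 0 -17.4 0 0 0 255'
python3 -m creep '0 0 -0.9 0 0 0 255;0 0 -1.9 0 0 0 255;0 0 -2.5 0 0 0 255;0 0 -2.7 0 0 0 255;0 0 -2.7 0 0 0 255;0 0 -2.7 0 0 0 255;0 0 -2.7 0 0 0 255;0 0 -2.7 0 0 0 255'
```

```text
clock: 19.8
eef_pos: [547.4, -133.2, 214.3]
tcp_rot: [3.141, 0.0, 2.188]
contact_force: [-0.4, -0.3, -1.5]
opening: 0.146
grasp_force: 97.6
clock: 20.8
eef_pos: [547.4, -133.2, 214.3]
tcp_rot: [3.141, 0.0, 2.523]
contact_force: [-0.8, -0.4, -1.7]
opening: 0.153
grasp_force: 97.6
clock: 21.8
eef_pos: [547.5, -133.2, 214.3]
tcp_rot: [3.141, 0.0, 2.858]
contact_force: [-0.3, 0.7, -1.9]
opening: 0.147
grasp_force: 97.6
clock: 22.8
eef_pos: [547.4, -133.2, 214.2]
tcp_rot: [3.142, 0.0, -3.122]
contact_force: [-1.1, 0.7, -1.9]
opening: 0.152
grasp_force: 97.6
clock: 23.8
eef_pos: [547.3, -133.2, 214.2]
tcp_rot: [3.142, -0.0, -3.077]
contact_force: [-0.2, 0.2, -1.9]
opening: 0.149
grasp_force: 97.6
```

```bash
for i in 1; do python3 -m creep '0 0 0 0 0 0 255;0 0 0 0 0 0 255;0 0 0 0 0 0 255;0 0 0 0 0 0 255;0 0 0 0 0 0 255;0 0 0 0 0 0 255;0 0 0 0 0 0 255;0 0 0 0 0 0 255'; done
python3 - <<'E'
from h import *
f=r.grab_frame("wrist"); t=r.grab_frame("top"); g=r.grab_frame("side")
w=cloud(f); s=r.sense(); p=s["eef_pos"];y=s["tcp_rot"][2];X=np.array([np.cos(y),np.sin(y)]);d=w[...,:2]-p[:2];a=d@X;b=d@np.array([-X[1],X[0]])
rr=np.hypot(a-92,b); m=(rr>49)&(rr<57)&(abs(w[...,2]-p[2])<40); print(m.sum(),np.linalg.lstsq(np.c_[a[m]-92,b[m],np.ones(m.sum())],w[m][:,2],rcond=None)[0], abs(s["qvel"]).max())
c=np.zeros((600,800,3),np.uint8); c[:250,:400]=cv2.resize(f["img"],(400,250)); c[:250,400:]=cv2.resize(t["img"],(400,250)); c[260:510,:400]=cv2.resize(g["img"],(400,250))
cv2.imwrite("pics/fin.png",c[...,::-1])
E
```

```text
clock: 24.8
eef_pos: [547.4, -133.2, 214.2]
tcp_rot: [3.142, -0.0, -3.077]
contact_force: [-0.4, -0.2, -2.5]
opening: 0.15
grasp_force: 97.6
8871 [ 6.12700135e-03 -9.81637155e-04  2.17796212e+02] 0.005232409074813956
```

View pics/fin.png

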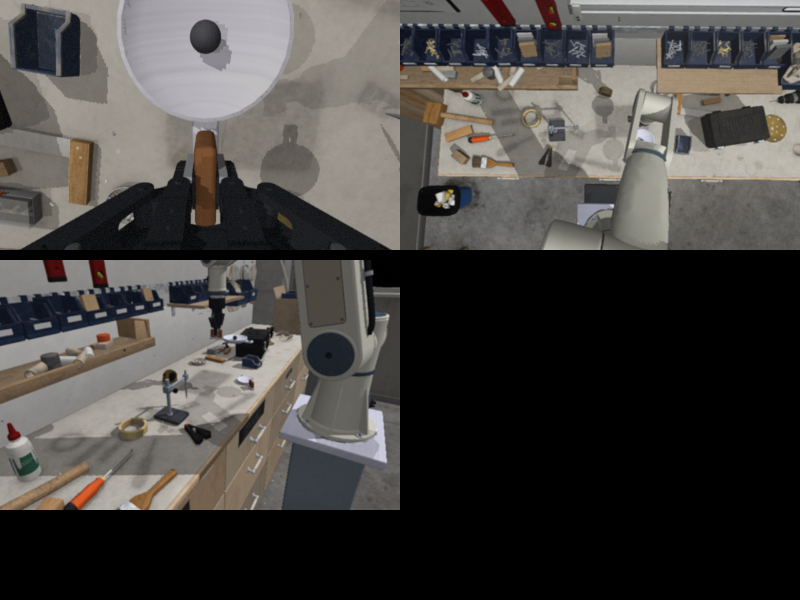

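The final view shows the dish level at about 200 mm (rim at 218 mm), turned a quarter, with the ball centred at (206,37) in the wrist panel. The other things lie where they were.

```bash
python3 -c "
from rig import r
print(r.sign_off())"
```

```text
the job is handed in; nothing more can be done
None
```

The job is handed in at about 25 s: the large dish stood over 1 s with its stud under the pointer tip (to about 1–2 mm by camera), was drawn back 133 mm, lifted to about 200 mm and turned 90°. It is still held there, level to about 0.4° with the ball centred; I saw no contact with the pointer stand, and the other things look unmoved.

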